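Load a wheel-blank bar into the lever collet

TASK

Take the round aluminium bar with the red-painted end out of the wooden rack and lay it on the two feed rods in front of the collet, plain end towards the collet, and let go of it. Then take it again nearer its red end (or push it there), feed it through the open collet fully home against the stop inside, and only then swing the red-knobbed lever all the way over to close the collet. Leave the other two bars, the mug, the jar and the model car where they are.

Things in the scene. Friction and masses are not known exactly. Their poses are not given: they have to be found in the camera images.
- bar_mid (a point): centre of the round aluminium bar to be loaded: diameter 22 mm, length 160 mm, 0.15-0.2 kg. Its x axis runs along the bar towards the plain, slightly bevelled end (80 mm from here); the last 18 mm at the other end (-x) are painted red. It starts lying level in one of the three slots of the wooden rack.
- bar_nose (a point): centre of the plain end face of that bar, 80 mm along +x from bar_mid.
- rack: fixed wooden rack, 180 mm (x) by 210 mm (y), origin under its centre, base 12 mm thick. Bars lie along its x in three 26 mm slots at y = -72, 0, 72 mm, axes 47 mm above the table, and lift straight up. Slotted end blocks, 60 mm tall, hide the bars' ends from 35 mm off the middle outwards: the middle 70 mm of each bar is free to grasp from above.
- collet_mouth (a point): point on the collet's bore axis in the plane of its mouth, 75 mm above the table. x points into the bore (the feed direction, level), z up. The steel nose round it is 56 mm in diameter and 50 mm long, its bore 26 mm (2 mm clear all round the bar); behind it a grey housing, 92 mm wide, 115 mm tall.
- rods_mid (a point): point on the bore axis 75 mm in front of the mouth, half-way along the two level steel feed rods (each 5 mm thick, 13 mm over both), which reach from 150 mm outside the mouth in to the stop. Axes as collet_mouth. A bar lying on them has its axis on the bore axis, 75 mm up. Two 13 mm wide posts carry them on a 12 mm base plate: fingers have room at both sides.
- collet_stop (a point): centre of the depth stop's face inside the bore, 110 mm beyond the mouth along the feed direction. The bar is home when its plain end touches it; 50 mm of the bar then stays outside.
- collet_lever (a joint): angle of the collet lever about its upright pivot: 0 = collet fully open, 1.2 rad = fully closed (end stop). It grows anticlockwise seen from above, so the knob swings back towards the mouth side. About 3 N at the knob moves it; it stays where it is left. Closing lowers a brass jaw on the bar in the bore.
- lever_knob (a point): centre of the red upright round knob at the end of the lever: diameter 22 mm, 46 mm tall, free all round; its centre is 147 mm above the table, its foot 122 mm (the 12 mm thick lever arm runs from there to the pivot), and 98 mm from the pivot axis.
- lever_pivot (a point): point on the lever's pivot axis (vertical) at the height of the knob's centre; fixed on the housing.
- hex_bar_mid (a point): centre of a brass hexagonal bar, 20 mm across flats, 160 mm long, in the rack: leave it.
- dark_bar_mid (a point): centre of a round black plastic bar, 22 mm by 160 mm, in the rack: leave it.
- mug_mid (a point): centre of a blue mug, 82 mm across, 100 mm tall: leave it.
- jar_mid (a point): centre of a pale jar with a red cap, 50 mm across, 75 mm tall: leave it.
- car_mid (a point): centre of a yellow model racing car, 130 mm long, 42 mm tall: leave it.
Mind the look-alikes: they are no part of the job. Of the things shaped like the part that bears bar_mid, the aluminium one is meant.

How it is judged (in metres and radians):
On the way, in this order (a step that is already met when the one before it is completed fails the run):
1. the bar lies on the feed rods, in line with the bore, plain end towards the collet and not yet home, let go of by the fingers (y of bar_mid in the frame of collet_mouth between -0.006 and 0.006 m and z of bar_mid in the frame of collet_mouth between -0.006 and 0.006 m and angle between the x axis of bar_mid and the x axis of collet_mouth, either way round below 0.06 rad and x of bar_nose in the frame of collet_mouth between -0.06 and 0.095 m and x of bar_mid in the frame of collet_mouth below 0.02 m and contact force between the fingers and bar below 0.2 N and linear speed of bar below 0.03 m/s), for 0.2 s.
2. the bar is fully home (plain end within 3 mm of the stop) while the lever is still open (below 0.4 rad) (x of bar_nose in the frame of collet_mouth above 0.107 m and y of bar_mid in the frame of collet_mouth between -0.006 and 0.006 m and z of bar_mid in the frame of collet_mouth between -0.006 and 0.006 m and angle between the x axis of bar_mid and the x axis of collet_mouth, either way round below 0.06 rad and value of joint collet_lever below 0.4 rad), for 0.2 s.
At the end, for the whole second after the job is handed in: The bar lies in line with the bore (within 6 mm and 0.06 rad), plain end within 3 mm of the stop, at rest and let go; the lever is closed (beyond 1.05 of 1.2 rad) (x of bar_nose in the frame of collet_mouth above 0.107 m and y of bar_mid in the frame of collet_mouth between -0.006 and 0.006 m and z of bar_mid in the frame of collet_mouth between -0.006 and 0.006 m and angle between the x axis of bar_mid and the x axis of collet_mouth, either way round below 0.06 rad and value of joint collet_lever above 1.05 rad and linear speed of bar below 0.02 m/s and contact force between the fingers and bar below 0.2 N); the robot touches nothing.
It fails at once if another bar, the mug, the jar or the car is moved more than 40 mm (distance of any of hex_bar_mid, dark_bar_mid, mug_mid, jar_mid, car_mid from where it was at the start of the episode above 0.04 m).
It also fails if it takes over 67 s, if anything falls off the work surface, if the arm or the gripper's body presses on something with over 40 N, if the wrist force passes 120 N, or if a joint passes its speed limit or range.

ROBOT

A 6-joint arm with a two-finger parallel gripper is mounted at the origin on the work surface. World frame = base frame: x ahead of the robot, y to its left, z up, the work surface at z = 0. Lengths are in mm, angles in rad, forces in N, time in s.
With the tool pointing down it reaches from about 350 to 875 mm from the base axis. Payload 4.2 kg.
Tool frame: the origin (TCP) lies at the very end of the fingers, on their centre line; the grasp point (between the pads) lies 19 mm behind it; z points along the fingers, y is the direction in which the jaws open and shut (so a half turn about z gives the same grasp; the last joint's range is limited). The gripper opens to 85 mm and grips with 20 to 120 N. Pads are 22 mm wide; open, the fingers measure 114 mm over their backs; the gripper's body (76 mm by 85 mm) begins 54 mm behind the grasp point. The pads swing forward as they close: fully open they stand 13 mm farther back than shut.
Start: joints at [-0.973, 0.385, 0.008, 0, -1.194, -0.259], TCP at [207.737, -589.444, 231.312] pointing down, gripper open.
Joint ranges: [-3.14, 3.14], [-1.21, 2.06], [-1.07, 1.41], [-3.16, 2.05], [-2.99, -0.16], [-3.1, 3.1]. Speed limits (rad/s): [2.79, 2.79, 3.14, 3.14, 3.14, 3.14].

INTERFACE

Orientations are given as a unit quaternion [x, y, z, w].
In Python, from bench import arm, optics, job gives the robot as it stands.
- The arm moves only by the tool send_rows, never from a script. Its argument "steps" is a list that holds one entry, the list of rows, each a list of 5 numbers: the shift along the tool's x, y, z in cm, then the turn about the tool's z in rad, then the opening, from 0 (shut) to 1 (fully open). A call has 1 to 10 rows; each row shifts and turns the pose as measured when the row begins, along the tool's axes as they then stand; what a row does not reach is not made up. A row lasts 1/12 s, in which the tool goes at most 41.7 mm and 7.16 degrees, less where a joint would pass 70% of its speed; a pose out of reach is approached as far as the arm can. A call with a gripper value outside its range is refused whole. The fingers move at their own pace and stop on an object; the grip force is fixed at half the most. Time passes only in rows, so rows that do not move let the fingers close. It gives the time, the measured TCP pose, the force and the opening at its end, in the units of the state.
- arm.read_state(): the state, without advancing time (a new reading comes with each control period).
- optics.get_image(name): name is "scene" or "side" or "wrist"; returns (picture, depth): 384x512x3 uint8, blue, green, red; 384x512 float32, mm along the optical axis (not along the pixel's ray), 0 where there is no reading.
- optics.get_calibration(name): a dict with "K" (3x3 intrinsics, pixels), "k1" (the pictures are not rectified: a ray, as slopes to the right and down, at radius r is drawn at 1 + k1 r^2 times it, then the intrinsics apply), "rvec" (rotation vector, rad) and "tvec" (3), from world to camera coordinates, as OpenCV has them; the wrist camera has in their place "hand_eye" (4x4, takes a point from camera to tool coordinates, whose origin is the TCP and whose axes are the flange's). Camera axes: x right, y down, z forward; pixel columns grow to the right and rows downward; lengths in mm; the calibration is good to about 2 mm. A picture is of the moment at which its call begins: read the wrist's pose just before it. get_calibration takes no time and is no camera call.
- job.job_done(): hands the job in, once; it reports no verdict.
The state is a dict: "clock": time; "joints": joint angles; "joint_vel": joint speeds; "joint_efforts": joint torques, N m; "position": TCP position; "ee_rot": TCP orientation; "contact_force": force on the tool from outside, world axes, zero at the start; "wrist_torque": the same for the moment, N m; "gripper_width": finger opening in mm.
Only numpy, scipy, OpenCV 4.12 (cv2) and the standard library are available. Lean on these libraries where they do the work, as an engineer would, in place of code of your own. Each camera call takes 0.05 s, during which the arm holds its last target. There are 200 camera calls.

## Working session

There is one attempt and no reset: what is moved stays moved. The work goes in short steps, Python scripts to look and compute and a tool call to move; the robot and the scene stay as the last step left them, time stands still between calls to the robot, and variables do not carry over. Pictures are saved under pics/ and viewed, about 8 in all and at most 12, crops included, and the job is handed in when it is done.

Besides the shell and the picture viewer there is one more tool, called after "Request:" as a command line: name --argument value ..., lists and objects as JSON in quotes. send_rows: Moves the arm, as the interface text tells. Its arguments: {"type":"object","properties":{"steps":{"type":"array","items":{"type":"array","items":{"type":"array","items":{"type":"number"}}}}},"required":["steps"]}

```bash
ls; mkdir -p pics
cat > h.py <<'E'
import numpy as np, cv2
from scipy.spatial.transform import Rotation as R
from bench import arm, optics, job
def grab(n):
    s=arm.read_state(); im,d=optics.get_image(n); c=optics.get_calibration(n)
    K=np.array(c["K"]);
    if n=="wrist":
        T=np.eye(4);T[:3,:3]=R.from_quat(s["ee_rot"]).as_matrix();T[:3,3]=s["position"]
        M=T@np.array(c["hand_eye"])
    else:
        W=np.eye(4);W[:3,:3]=R.from_rotvec(np.ravel(c["rvec"])).as_matrix();W[:3,3]=np.ravel(c["tvec"]);M=np.linalg.inv(W)
    return dict(im=im,d=d,K=K,k1=float(c["k1"]),M=M)
def slopes(v,uv):
    return cv2.undistortPoints(np.array(uv,float).reshape(-1,1,2),v["K"],np.array([v["k1"],0,0,0.])).reshape(-1,2)
def rays(v,uv):
    s=slopes(v,uv); return v["M"][:3,3],np.c_[s,np.ones(len(s))]@v["M"][:3,:3].T
def on_plane(v,uv,z):
    o,r=rays(v,uv); return o+r*((z-o[2])/r[:,2])[:,None]
def by_depth(v,uv):
    o,r=rays(v,uv); u=np.round(np.array(uv)).astype(int).reshape(-1,2); return o+r*v["d"][u[:,1],u[:,0]][:,None]
def cloud(v):
    g=np.mgrid[:384,:512]; uv=np.c_[g[1].ravel(),g[0].ravel()]; P=by_depth(v,uv).reshape(384,512,3); P[v["d"]==0]=np.nan; return P
def project(v,P):
    W=np.linalg.inv(v["M"]); q=np.atleast_2d(P)@W[:3,:3].T+W[:3,3]; s=q[:,:2]/q[:,2:]
    s=s*(1+v["k1"]*(s**2).sum(1,keepdims=True)); return s*[v["K"][0,0],v["K"][1,1]]+v["K"][:2,2]
def to_tool(p):
    s=arm.read_state(); return R.from_quat(s["ee_rot"]).inv().apply(np.array(p)-s["position"])/10
def tri(v1,a,v2,b):
    o1,r1=rays(v1,[a]);o2,r2=rays(v2,[b]); A=np.c_[r1[0],-r2[0]]; t=np.linalg.lstsq(A,o2-o1,rcond=None)[0]
    p,q=o1+t[0]*r1[0],o2+t[1]*r2[0]; return (p+q)/2,np.linalg.norm(p-q)
E
python3 - <<'E'
from h import *
import pickle
V={n:grab(n) for n in("scene","side","wrist")}
pickle.dump(V,open("v0.pkl","wb"))
for n in V: print(n,V[n]["K"][0,0],V[n]["k1"],V[n]["M"].round(2).tolist())
cv2.imwrite("pics/scene0.png",cv2.resize(V["scene"]["im"],(800,600)))
cv2.imwrite("pics/side0.png",cv2.resize(V["side"]["im"],(800,600)))
print(arm.read_state())
E
```

```text
pics
scene 364.0763727269645 -0.06411999932185086 [[0.39, 0.75, -0.54, 1035.96], [0.92, -0.31, 0.24, -339.95], [0.01, -0.59, -0.81, 951.81], [0.0, 0.0, 0.0, 1.0]]
side 369.09809772159366 -0.10029055414248673 [[-0.98, -0.1, 0.15, 256.0], [-0.18, 0.62, -0.77, 924.13], [-0.02, -0.78, -0.62, 939.39], [0.0, 0.0, 0.0, 1.0]]
wrist 339.09804557897957 -0.0706803467730683 [[-0.33, 0.91, 0.25, 145.16], [0.94, 0.32, 0.09, -611.9], [0.0, 0.26, -0.96, 372.49], [0.0, 0.0, 0.0, 1.0]]
{'clock': 0.15, 'joints': array([-9.73411908e-01,  3.85376119e-01,  6.93002533e-03, -3.18605507e-04,
       -1.19402562e+00, -2.58635618e-01]), 'joint_vel': array([ 0.00055059, -0.00253781,  0.00408258, -0.00027955,  0.00078368,
        0.00133777]), 'joint_efforts': array([ 7.97920839e-04, -3.92678261e+01,  1.88583541e+01,  4.18859392e+00,
       -3.39836253e-03,  1.51724606e-05]), 'position': array([ 207.56742966, -589.0511383 ,  230.47633923]), 'ee_rot': array([-1.68507779e-01,  9.85699957e-01,  8.23591082e-04, -2.12972432e-04]), 'contact_force': array([0.1611801 , 0.08632957, 0.0163975 ]), 'wrist_torque': array([ 0.0164736 , -0.03645874,  0.05293071]), 'gripper_width': 85.19893799404838}
```

View pics/scene0.png

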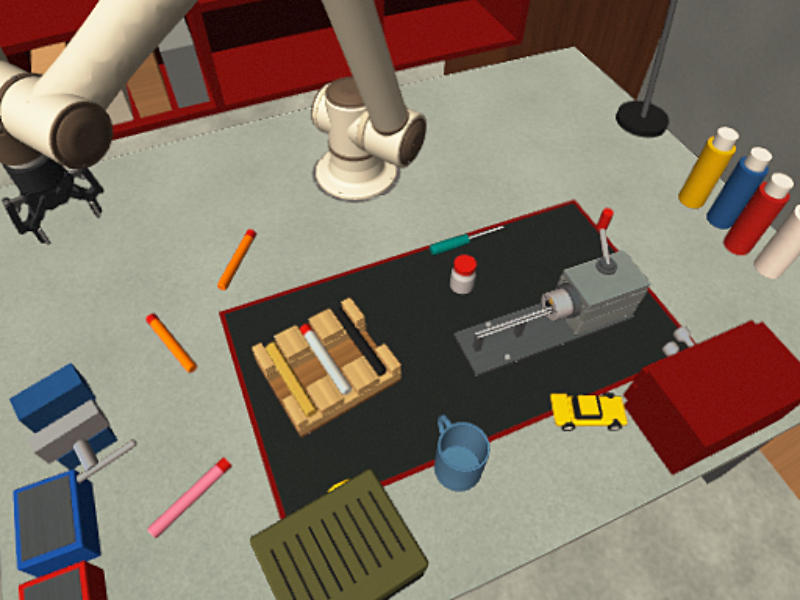

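View pics/side0.png

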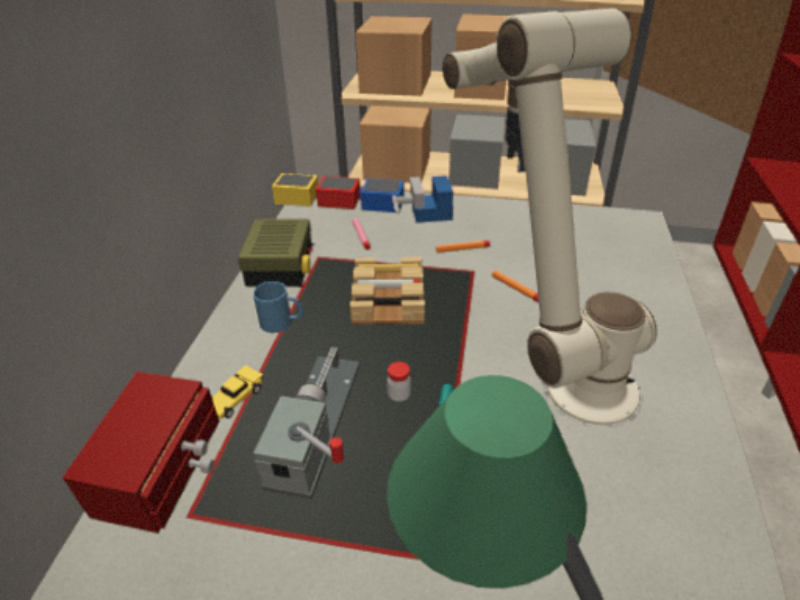

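Scene (800×600 view): candidates are the aluminium bar with red end at (306,328)–(345,390) in the rack's middle slot, brass hex (290,378), black bar (362,338), and orange/pink sticks on the table (235,260), (170,343), (190,497). The chosen one is the silver bar. Collet nose is at (558,303), rods run (475,335)–(550,307), knob at (605,220). The side view shows the rack at (388,290), nose (312,392) and knob (337,450).

Run:
```python
from h import *
import pickle
V=pickle.load(open("v0.pkl","rb"))
def roi(v,x0,y0,x1,y1):
    m=np.zeros((384,512),bool); f=.64; m[int(y0*f):int(y1*f),int(x0*f):int(x1*f)]=1; return m
def red(v):
    h=cv2.cvtColor(v["im"],cv2.COLOR_BGR2HSV); return ((h[...,0]<8)|(h[...,0]>172))&(h[...,1]>150)&(h[...,2]>90)
def grey(v,lo):
    h=cv2.cvtColor(v["im"],cv2.COLOR_BGR2HSV); return (h[...,1]<45)&(h[...,2]>lo)
def st(name,P):
    P=P[np.isfinite(P).all(1)]; print(name,len(P),"med",np.median(P,0).round(1),"p5",np.percentile(P,5,0).round(1),"p95",np.percentile(P,95,0).round(1)); return P
C={n:cloud(V[n]) for n in V}
s,d=V["scene"],V["side"]
for n,v,r1,r2,r3 in(("scene",s,(290,310,360,400),(590,200,620,235),(300,320,312,338)),("side",d,(350,255,430,325),(325,430,350,470),(405,270,425,292))):
    h=cv2.cvtColor(v["im"],cv2.COLOR_BGR2HSV)
    P=st(n+" bar",C[n][grey(v,130)&roi(v,*r1)]) if 1 else 0
    if len(P)>5:
        P=P[abs(P[:,2]-np.median(P[:,2]))<12]
        l=cv2.fitLine(P[:,:2].astype(np.float32),cv2.DIST_HUBER,0,.01,.01).ravel(); print("  dir",l)
        t=(P[:,:2]-l[2:])@l[:2]; print("  ends",(l[2:]+np.outer(np.percentile(t,[1,99]),l[:2])).round(1).tolist(), 'ztop',np.percentile(P[:,2],90))
    st(n+" bar red",C[n][red(v)&roi(v,*r3)])
    m=red(v)&roi(v,*r2); st(n+" knob",C[n][m]); ys,xs=np.nonzero(m); print("  pix",xs.mean(),ys.mean(),xs.min(),xs.max(),ys.min(),ys.max())
    # rods/collet via cloud heights
P=C["scene"][roi(s,455,200,660,380)]; 
Q=st("housing top",P[(P[:,2]>108)&(P[:,2]<120)])
print(cv2.minAreaRect(Q[:,:2].astype(np.float32)))
a=s["im"][180:270,150:265]; b=s["im"][120:245,285:425]
b2=d["im"][210:320,150:240]
o=np.zeros((600,800,3),np.uint8)
for im,x,y,f in((a,0,0,3),(b,350,0,3),(b2,0,275,2.9)):
    im=cv2.resize(im,None,fx=f,fy=f,interpolation=cv2.INTER_CUBIC); o[y:y+im.shape[0],x:x+im.shape[1]]=im[:600-y,:800-x]
cv2.imwrite("pics/crop1.png",o)
```

```text
scene bar 293 med [ 520.3 -249.5   55.8] p5 [ 454.3 -264.2   50.7] p95 [ 581.2 -235.    59.1]
  dir [ 9.8464012e-01  1.7459606e-01  5.1948663e+02 -2.4974535e+02]
  ends [[448.5, -262.3], [585.3, -238.1]] ztop 58.53673335078022
scene bar red 33 med [ 433.9 -264.6   55.7] p5 [ 426.  -271.9   52.3] p95 [ 443.  -256.    59.3]
scene knob 110 med [479.  349.4 146.8] p5 [3.736e+02 3.431e+02 2.000e-01] p95 [486.1 443.7 168.5]
  pix 385.58035714285717 140.33928571428572 377 392 133 148
side bar 256 med [ 520.8 -418.9    3.3] p5 [ 432.3 -456.2   -2.6] p95 [ 631.6 -234.3   60.2]
  dir [ 9.9712873e-01  7.5725168e-02  5.4079156e+02 -4.3497745e+02]
  ends [[425.6, -443.7], [652.6, -426.5]] ztop 3.505309975659725
side bar red 8 med [ 432.  -257.6   57.8] p5 [ 428.9 -276.2   43.7] p95 [ 438.7 -253.3   60.1]
side knob 109 med [472.8 362.5 157.1] p5 [464.9 280.1  56.5] p95 [502.1 366.6 168.8]
  pix 215.12844036697248 287.29357798165137 211 219 280 295
housing top 1135 med [590.5 281.2 114.3] p5 [542.1 228.6 110.5] p95 [771.7 356.7 117.6]
((649.578369140625, 296.500244140625), (276.543701171875, 156.95550537109375), 4.714393138885498)
```

View pics/crop1.png

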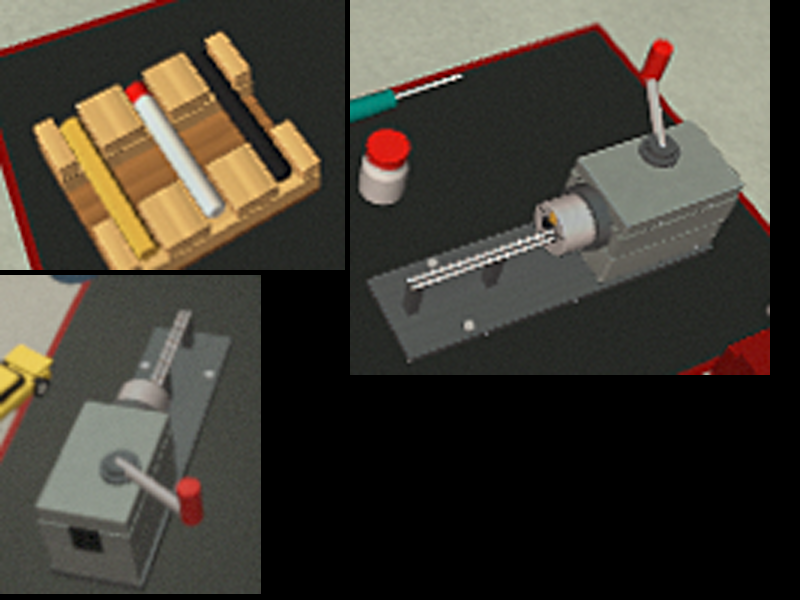

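The crop confirms that the middle bar is silver and round with a red end. Its mid is about (506,−252), yaw 10°, top 58.5, so the axis is at about 47 mm. Moving above it now.

Request:
send_rows --steps '[[[-3.6,2,0.5,0,1],[-3.6,2,0.5,0,1],[-3.6,2,0.5,0,1],[-3.6,2,0.5,0,1],[-3.6,2,0.5,0,1],[-3.6,2,0.5,0,1],[-3.6,2,0.5,0,1],[-3.6,2,0.5,0,1],[-3.6,2,0.5,0,1],[-3.6,2,0.5,0,1]]]'

```text
clock: 0.98
position: [479.8, -282.1, 176.8]
ee_rot: [-0.161, 0.987, 0.001, -0.002]
contact_force: [0.0, -0.8, 0.0]
gripper_width: 85.2
```

Run:
```python
from h import *
import pickle
V=pickle.load(open("v0.pkl","rb")); s,d=V["scene"],V["side"]
# rods: bright low-sat pixels in scene between rod ends, full-res px
def rodpts(v,x0,y0,x1,y1,thr):
    h=cv2.cvtColor(v["im"],cv2.COLOR_BGR2HSV); m=np.zeros((384,512),bool); m[y0:y1,x0:x1]=1
    m&=(h[...,2]>thr)&(h[...,1]<60); ys,xs=np.nonzero(m); return np.c_[xs,ys].astype(np.float32)
for n,v,b in(("scene",s,(301,195,349,222)),("side",d,(202,222,218,246))):
    p=rodpts(v,*b,150); l=cv2.fitLine(p,cv2.DIST_HUBER,0,.01,.01).ravel(); 
    t=(p-l[2:])@l[:2]; e=abs((p-l[2:])@[-l[1],l[0]]); p=p[e<3]; t=t[e<3]
    E=l[2:]+np.outer([t.min(),t.max()],l[:2]); W=on_plane(v,E,63.5); print(n,len(p),E.round(1).tolist(),W.round(1).tolist(),np.degrees(np.arctan2(*(W[1]-W[0])[1::-1])))
    Z=by_depth(v,p); print("  depth z",np.nanpercentile(Z[:,2],[25,50,75,90]).round(1))
print("knob tri",tri(s,(387.3,140.2),d,(215.1,287.3)))
print(arm.read_state()["position"])
w=grab("wrist"); pickle.dump(w,open("w1.pkl","wb")); cv2.imwrite("pics/w1.png",w["im"])
```

```text
scene 114 [[304.20001220703125, 213.60000610351562], [348.5, 199.39999389648438]] [[574.4, 23.4, 63.5], [581.2, 169.4, 63.5]] 87.3544335889692
  depth z [62.2 63.3 64.2 65.2]
side 16 [[202.89999389648438, 245.0], [211.0, 226.0]] [[581.0, 137.7, 63.5], [578.8, 46.5, 63.5]] -91.37904967223882
  depth z [61.2 63.5 64.3 65.4]
knob tri (array([476.62026443, 354.17758605, 145.04095758]), np.float64(1.989603583710067))
[ 479.79556435 -282.14437627  176.82450474]
```

View pics/w1.png

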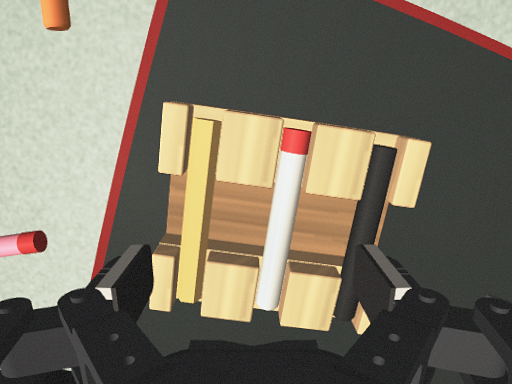

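The wrist view shows the red end at (295,130) and the plain end at (267,308), with the brass bar to the left and the black bar to the right. Next I measure the bar from this view.

Run:
```python
from h import *
import pickle
w=pickle.load(open("w1.pkl","rb")); V=pickle.load(open("v0.pkl","rb"))
h=cv2.cvtColor(w["im"],cv2.COLOR_BGR2HSV); m=np.zeros((384,512),bool); m[125:312,250:315]=1
a=m&(((h[...,1]<35)&(h[...,2]>140))|(((h[...,0]<6)|(h[...,0]>174))&(h[...,1]>170)&(h[...,2]>90)))
n,L,S,_=cv2.connectedComponentsWithStats(a.astype(np.uint8)); k=1+S[1:,4].argmax(); a=L==k; print(S[k])
ys,xs=np.nonzero(a); p=np.c_[xs,ys].astype(float)
P=on_plane(w,p,50); r=cv2.minAreaRect(P[:,:2].astype(np.float32)); print(r, cv2.boxPoints(r).round(1).tolist())
l=cv2.fitLine(P[:,:2].astype(np.float32),cv2.DIST_HUBER,0,.01,.01).ravel(); t=(P[:,:2]-l[2:])@l[:2]
E=l[2:]+np.outer([t.min(),t.max()],l[:2]); print("dir",l[:2],np.degrees(np.arctan2(l[1],l[0])),"ends",E.round(1),"mid",E.mean(0))
Z=by_depth(w,p); print("ztop",np.nanpercentile(Z[:,2],[50,80,95]).round(1))
mid=E.mean(0); print("tool cm",to_tool([*mid,28]), "dist",R.from_quat(arm.read_state()["ee_rot"]).as_matrix().round(3).tolist())
```

```text
[ 256  151   50  160 3646]
((515.5707397460938, -247.98452758789062), (145.52084350585938, 20.352413177490234), 10.161768913269043) [[442.20001220703125, -250.8000030517578], [445.70001220703125, -270.79998779296875], [589.0, -245.1999969482422], [585.4000244140625, -225.10000610351562]]
dir [0.9837065  0.17978187] 10.357054 ends [[ 443.9 -260.9]
 [ 587.1 -234.8]] mid [ 515.53209571 -247.84320234]
ztop [56.  57.1 57.8]
tool cm [-3.9804783   1.7973131  14.76962889] dist [[-0.947, -0.322, -0.002], [-0.322, 0.947, 0.003], [0.001, 0.004, -1.0]]
```

Request:
send_rows --steps '[[[-1.85,1.1,3,0,0.6],[-1.85,1.1,3,0,0.6],[0,0,2,0.1,0.6],[0,0,0,0.048,0.6],[0,0,0,0,0.6]]]'

```text
clock: 1.45
position: [516.8, -239.4, 93.4]
ee_rot: [-0.092, 0.996, 0.001, 0.0]
contact_force: [0.3, -0.1, 0.5]
gripper_width: 51.3
```

Run:
```python
from h import *
s=arm.read_state(); M=R.from_quat(s["ee_rot"]).as_matrix(); print(s["position"],np.degrees(np.arctan2(M[1,1],M[0,1])),to_tool([507.5,-250,30]),s["gripper_width"],s["joints"])
```

```text
[ 516.79241442 -239.37392791   93.36389262] 100.53821128501534 [ 1.10942433 -0.88516145  6.33467596] 51.256853102321465 [-0.15026355  0.42813428 -0.3079374  -0.00220305 -0.8350398  -1.23512766]
```

Request:
send_rows --steps '[[[1.1,-0.9,0,0,0.6],[0,0,0,0,0.6],[0,0,2,0,0.6],[0,0,2,0,0.6],[0,0,0,0,0.6]]]'

```text
clock: 1.87
position: [507.6, -252.9, 54.7]
ee_rot: [-0.094, 0.996, -0.0, 0.003]
contact_force: [0.2, 0.1, -0.6]
gripper_width: 51.2
```

Run:
```python
from h import *
s=arm.read_state(); M=R.from_quat(s["ee_rot"]).as_matrix(); print(s["position"],to_tool([507.5,-250,30]),s["contact_force"])
w=grab("wrist"); cv2.imwrite("pics/w2.png",w["im"])
```

```text
[ 507.64540058 -252.88872377   54.71903171] [-0.02691376  0.28785801  2.47191775] [ 0.21331113  0.13360284 -0.56516019]
```

View pics/w2.png

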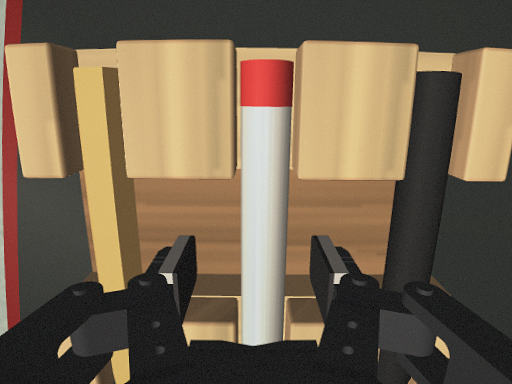

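The bar at column 264 sits between the pads, whose middle is column 256, about 2–3 mm to the right as computed. Descending and gripping.

Request:
send_rows --steps '[[[0,0.25,1.2,0,0.6],[0,0,1.0,0,0.6],[0,0,0,0,0.6],[0,0,0,0,0],[0,0,0,0,0],[0,0,0,0,0],[0,0,0,0,0],[0,0,0,0,0],[0,0,0,0,0]]]'

```text
clock: 2.67
position: [511.3, -247.8, 42.0]
ee_rot: [-0.094, 0.996, 0.001, 0.009]
contact_force: [-0.2, -0.0, -1.2]
gripper_width: 20.0
```

Width is 20 mm and z is 42, so the grip is too high, above the bar's centreline. Opening and going lower.

Request:
send_rows --steps '[[[0,0,0,0,0.6],[0,0,0,0,0.6],[0,0,0,0,0.6],[0,0,0,0,0.6]]]'

```text
clock: 3.0
position: [512.4, -249.5, 43.5]
ee_rot: [-0.094, 0.996, -0.0, 0.01]
contact_force: [-0.2, 0.7, -0.0]
gripper_width: 51.5
```

```bash
cat > g.py <<'E'
from h import *
import sys
s=arm.read_state(); M=R.from_quat(s["ee_rot"]).as_matrix(); print(s["clock"],s["position"].round(1),"yawY",np.degrees(np.arctan2(M[1,1],M[0,1])).round(2),"z",M[:,2].round(4),"F",s["contact_force"].round(1),"w",s["gripper_width"])
if len(sys.argv)>3: print("tool cm",to_tool([float(a) for a in sys.argv[1:4]]).round(2))
E
python3 g.py 507.5 -250 28
```

```text
3.0 [ 512.4 -249.5   43.5] yawY 100.75 z [ 0.0201  0.0011 -0.9998] F [-0.2  0.7 -0. ] w 51.512188956412366
tool cm [0.52 0.05 1.54]
```

Request:
send_rows --steps '[[[0.3,0,0.9,0,0.6],[0.3,0,0.9,0,0.6],[0,0,0,0,0.6]]]'

```text
clock: 3.25
position: [506.8, -251.2, 24.3]
ee_rot: [-0.093, 0.996, -0.001, 0.011]
contact_force: [-0.7, 0.3, -0.4]
gripper_width: 51.6
```

```bash
python3 g.py 507.5 -250 28
```

```text
3.25 [ 506.8 -251.2   24.3] yawY 100.72 z [ 2.180e-02  6.000e-04 -9.998e-01] F [-0.7  0.3 -0.4] w 51.57027964562237
tool cm [-0.1   0.11 -0.37]
```

Request:
send_rows --steps '[[[0,0.1,0,0,0.3],[0,0,0,0,0],[0,0,0,0,0],[0,0,0,0,0],[0,0,0,0,0]]]'

```text
clock: 3.67
position: [505.4, -250.2, 22.9]
ee_rot: [-0.093, 0.996, -0.0, 0.009]
contact_force: [-0.1, 0.5, -1.1]
gripper_width: 20.4
```

```bash
python3 g.py 507.5 -250 28
```

```text
3.6667 [ 505.4 -250.2   22.9] yawY 100.68 z [ 0.0185  0.0012 -0.9998] F [-0.1  0.5 -1.1] w 20.3802753498646
tool cm [-0.22 -0.02 -0.5 ]
```

Request:
send_rows --steps '[[[0,0,0,0,0],[0,0,-1.5,0,0],[0,0,-2,0,0],[0,0,-3,0,0],[0,0,-3,0,0],[0,0,-3,0,0],[0,0,0,0,0]]]'

```text
clock: 4.25
position: [500.5, -249.7, 149.0]
ee_rot: [-0.093, 0.996, 0.001, 0.004]
contact_force: [0.6, -0.1, -0.6]
gripper_width: 20.4
```

```bash
python3 g.py 577 90 151;python3 - <<'E'
from h import *
import pickle
w=grab("wrist"); pickle.dump(w,open("w3.pkl","wb")); cv2.imwrite("pics/w3.png",w["im"])
E
```

```text
4.25 [ 500.5 -249.7  149. ] yawY 100.68 z [ 0.0082  0.0036 -1.    ] F [ 0.6 -0.1 -0.6] w 20.36491833761451
tool cm [-1.381e+01  3.196e+01 -2.000e-02]
```

View pics/w3.png

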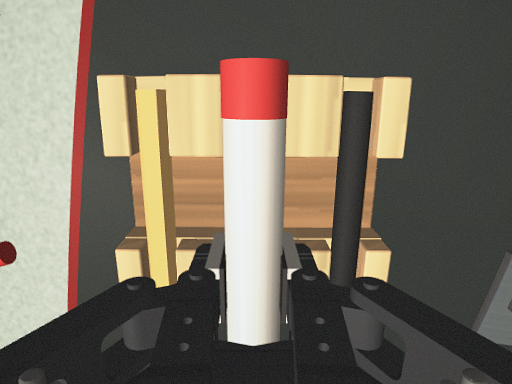

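The bar is held at its middle with the red end toward the camera, at (254,60–118). Moving to a spot beside the rods and rotating, so that the wrist camera can see them.

Request:
send_rows --steps '[[[-0.5,1.5,-1,0,0],[-0.9,3.5,-0.5,0,0],[-0.9,3.8,-0.5,0,0],[-0.9,3.8,-0.5,0,0],[-0.9,3.8,-0.5,0,0],[-0.9,3.8,-0.5,0,0],[-0.9,3.8,0,0,0],[-0.9,3.5,0,0,0],[-0.5,2,0,0,0],[0,0,0,0,0]]]'

```text
clock: 5.13
position: [510.7, 66.7, 172.1]
ee_rot: [-0.088, 0.996, 0.005, -0.007]
contact_force: [-0.7, -0.6, -0.5]
gripper_width: 20.4
```

Request:
send_rows --steps '[[[0,0,0,-0.12,0],[0,0,0,-0.12,0],[0,0,0,-0.12,0],[0,0,0,-0.12,0],[0,0,0,-0.12,0],[0,0,0,-0.12,0],[0,0,0,-0.12,0],[0,0,0,-0.12,0],[0,0,0,-0.12,0],[0,0,0,-0.12,0]]]'

```text
clock: 5.97
position: [500.6, 63.0, 157.0]
ee_rot: [-0.654, 0.757, 0.015, -0.016]
contact_force: [0.3, -0.3, -1.2]
gripper_width: 20.5
```

```bash
python3 g.py 520 70 190;python3 - <<'E'
from h import *
import pickle
w=pickle.load(open("w3.pkl","rb"))
# bar in tool frame from w3 : tool pose then (500.5,-249.7,149)
T=np.array([500.5,-249.7,149]); e=on_plane(w,[[254,60],[254,118]],184); print("red end / paint edge rel TCP (world)",(e-T).round(1))
E
```

```text
5.9667 [500.6  63.  157. ] yawY 171.64 z [-0.044   0.0019 -0.999 ] F [ 0.3 -0.3 -1.2] w 20.457732365494586
tool cm [-0.96 -1.67 -3.38]
red end / paint edge rel TCP (world) [[-77.3 -15.   35. ]
 [-60.6 -11.8  35. ]]
```

Request:
send_rows --steps '[[[0,0,-1.5,-0.09,0],[0,0,-1.5,0,0]]]'

```text
clock: 6.13
position: [497.8, 60.5, 181.4]
ee_rot: [-0.689, 0.724, 0.019, -0.022]
contact_force: [0.7, -0.2, -2.1]
gripper_width: 20.1
```

```bash
python3 g.py 577 90 100;python3 - <<'E'
from h import *
import pickle
w=grab("wrist"); pickle.dump(w,open("w4.pkl","wb")); cv2.imwrite("pics/w4.png",w["im"])
E
```

```text
6.1333 [497.8  60.5 181.4] yawY 177.18 z [-0.0577 -0.0018 -0.9983] F [ 0.7 -0.2 -2.1] w 20.14334990613269
tool cm [-3.37 -8.23  7.66]
```

View pics/w4.png

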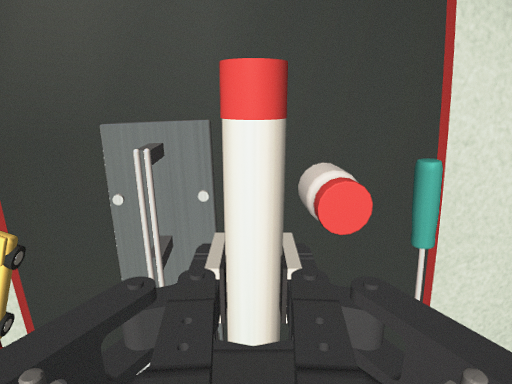

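The wrist view shows the rods from (143,150) to (157,282), the base plate corners at (101,125) and (210,122), and the jar at (335,195), clear of the path.

Run:
```python
from h import *
import pickle
w=pickle.load(open("w4.pkl","rb"))
g=cv2.cvtColor(w["im"],cv2.COLOR_BGR2GRAY)
def ang(a,b): d=b-a; return np.degrees(np.arctan2(d[1],d[0])).round(2)
# rods: per row brightness-weighted centre in a window about the line
C=[]
for y in range(156,280,2):
    xc=143+(y-150)*14/132; xs=np.arange(int(xc-10),int(xc+11)); r=g[y,xs].astype(float); wt=np.clip(r-130,0,None)
    if wt.sum()>0: C.append([(wt*xs).sum()/wt.sum(),y])
C=np.array(C); P=on_plane(w,C,62.5)
l=cv2.fitLine(P[:,:2].astype(np.float32),cv2.DIST_HUBER,0,.01,.01).ravel(); print("rod line",l, np.degrees(np.arctan2(l[1],l[0])), "x at y=23,100,173",[(l[2]+(y-l[3])*l[0]/l[1]).round(1) for y in(23,100,173)])
print("rod end",on_plane(w,[[137.5,150],[147.5,149]],64).round(1).tolist())
m=g[150:285,128:165]; Z=by_depth(w,C)[:,2]; print("rod depth z",np.nanpercentile(Z,[50,80,95]).round(1))
print("plate",on_plane(w,[[101,125],[210,122],[118,262],[214,220]],12).round(1).tolist())
V=pickle.load(open("v0.pkl","rb"))
# plate outer corners in scene (crop px): (370,280)->, (410,360)
sp=lambda x,y:(285+(x-350)/3,120+y/3)
print("scene plate",on_plane(V["scene"],[sp(370,280),sp(410,360)],12).round(1).tolist())
# nose: steel ring points from scene cloud
c=cloud(V["scene"]); q=c[180:215,335:375].reshape(-1,3); q=q[(q[:,2]>98)&(q[:,2]<107)]; print("nose crest",np.nanmedian(q,0).round(1),np.nanpercentile(q,[2,98],axis=0).round(1).tolist())
c=cloud(V["side"]); q=c[225:262,180:225].reshape(-1,3); q=q[(q[:,2]>97)&(q[:,2]<107)]; print("side nose crest",len(q),np.nanmedian(q,0).round(1),np.nanpercentile(q,[2,98],axis=0).round(1).tolist())
```

```text
rod line [1.9172523e-02 9.9981618e-01 5.7661755e+02 7.7301659e+01] 88.90142 x at y=23,100,173 [np.float32(575.6), np.float32(577.1), np.float32(578.5)]
rod end [[577.3, 24.4, 64.0], [569.6, 24.1, 64.0]]
rod depth z [12.  60.  61.9]
plate [[622.0, 6.0, 12.0], [524.3, 9.2, 12.0], [626.9, 140.3, 12.0], [527.9, 102.3, 12.0]]
scene plate [[531.9, 9.4, 12.0], [629.8, 4.3, 12.0]]
nose crest [584.1 206.4 101.5] [[559.3, 176.3, 98.4], [610.0, 227.5, 106.5]]
side nose crest 98 [574.  196.1 101.5] [[556.8, 178.4, 97.2], [594.3, 220.7, 106.7]]
```

Request:
send_rows --steps '[[[-0.6,-2.5,1,-0.015,0],[-0.6,-2.5,1.5,0,0],[-0.5,-2,1.5,0,0],[0,0,1,0,0],[0,0,0,0,0]]]'

```text
clock: 6.6
position: [568.0, 72.8, 125.0]
ee_rot: [-0.692, 0.721, 0.019, -0.019]
contact_force: [-1.0, -0.3, -2.0]
gripper_width: 20.3
```

```bash
python3 g.py 576 75 70
```

```text
6.6 [568.   72.8 125. ] yawY 177.66 z [-0.0547  0.0012 -0.9985] F [-1.  -0.3 -2. ] w 20.344069284775944
tool cm [-0.26 -1.09  5.44]
```

Request:
send_rows --steps '[[[-0.2,-0.9,2,0,0],[0,-0.2,2,0,0],[0,0,1,0,0],[0,0,0,0,0]]]'

```text
clock: 6.93
position: [574.8, 72.4, 70.2]
ee_rot: [-0.691, 0.722, 0.02, -0.021]
contact_force: [0.1, -0.1, -1.7]
gripper_width: 20.5
```

```bash
python3 g.py 576 75 60
python3 - <<'E'
from h import *
import pickle
S,D,w=grab("scene"),grab("side"),grab("wrist"); pickle.dump((S,D,w),open("v5.pkl","wb"))
def crop(v,x0,y0,n=130,f=3.05): return cv2.resize(v["im"][y0:y0+n,x0:x0+n],(396,396),interpolation=cv2.INTER_CUBIC)
cv2.imwrite("pics/p5.png",np.hstack([crop(S,275,120),crop(D,160,190)]))
E
```

```text
6.9333 [574.8  72.4  70.2] yawY 177.49 z [-5.850e-02 -1.000e-04 -9.983e-01] F [ 0.1 -0.1 -1.7] w 20.49281732710738
tool cm [-0.27 -0.16  1.02]
```

View pics/p5.png

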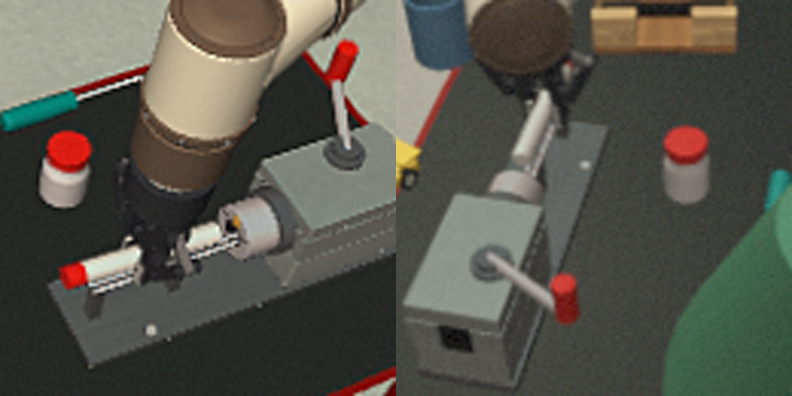

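The scene view shows the bar above and in line with the rods, with its nose just short of the mouth. I'll check its lateral offset relative to the rods within the same cameras.

Run:
```python
from h import *
import pickle
S,D,w=pickle.load(open("v5.pkl","rb"))
def mid(v,x0,y0,x1,y1,z,thr=150):
    h=cv2.cvtColor(v["im"],cv2.COLOR_BGR2HSV); m=np.zeros((384,512),bool); m[y0:y1,x0:x1]=1; m&=(h[...,2]>thr)&(h[...,1]<70)
    n,L,s,c=cv2.connectedComponentsWithStats(m.astype(np.uint8)); k=1+s[1:,4].argmax(); ys,xs=np.nonzero(L==k); p=np.c_[xs,ys]
    P=on_plane(v,p,z)[:,:2]; r=cv2.minAreaRect(P.astype(np.float32)); print(s[k],"rect c",np.round(r[0],1),"size",np.round(r[1],1),"ang",round(r[2],1)); return P
# crop px->full: x0+px/3.046
mid(S,303,190,322,216,94); mid(S,334,190,349,206,94)
mid(D,160+112//3,190+85//3,160+160//3,190+175//3,94)
h=cv2.cvtColor(S["im"],cv2.COLOR_BGR2HSV); m=((h[...,0]<6)|(h[...,0]>174))&(h[...,1]>150); m[:200]=0;m[220:]=0;m[:,:290]=0;m[:,310:]=0
ys,xs=np.nonzero(m); print("red",on_plane(S,np.c_[xs,ys],96).mean(0))
```

```text
[303 201  18  13 137] rect c [578.   42.1] size [60.9 26.5] ang 88.1
[336 193  13  12  86] rect c [586.  135.6] size [30.6 40.1] ang 1.4
[199 220  12  21 102] rect c [581.9  98.1] size [96.6 17.1] ang 88.0
red [573.97563156   1.08716734  96.        ]
```

Run:
```python
from h import *
import pickle
S,D,w=pickle.load(open("v5.pkl","rb")); cv2.imwrite("pics/w5.png",cv2.resize(w["im"],(800,600)))
```

```text
(no output)
```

View pics/w5.png

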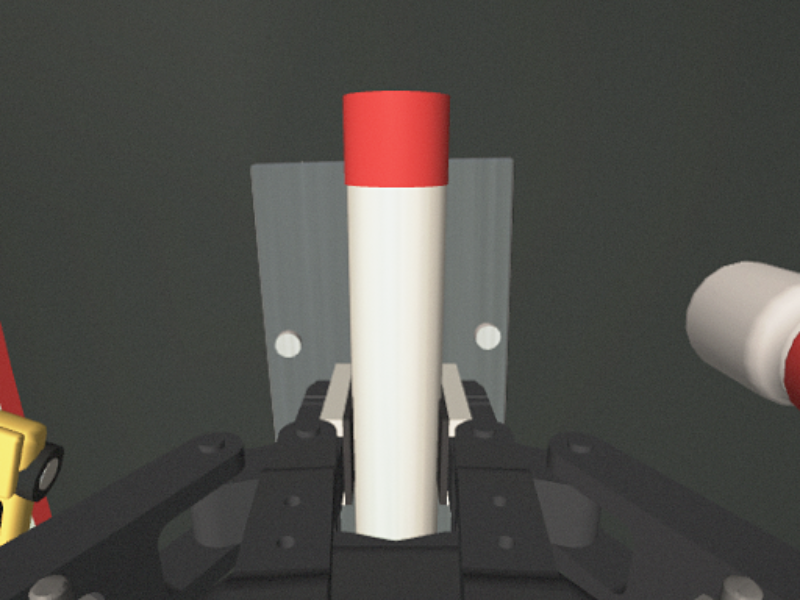

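The view shows the plate corners (252,166) and (512,158), the bolts (288,344) and (488,336), and the bar centred on column 396.

Run:
```python
from h import *
import pickle
S,D,w=pickle.load(open("v5.pkl","rb")); f=.64
P=on_plane(w,np.array([[252,166],[512,158],[288,344],[488,336],[275,436],[505,425]])*f,12); print(P.round(1).tolist()); print("centres",((P[::2]+P[1::2])/2).round(1).tolist())
B=on_plane(w,np.array([[396,140],[396,250],[396.5,350]])*f,99); print("bar",B.round(1).tolist())
w4=pickle.load(open("w4.pkl","rb")); P=on_plane(w4,[[118,200],[203.5,197]],14); print("w4 bolts",P.round(1).tolist(),P.mean(0).round(1))
```

```text
[[623.2, 6.0, 12.0], [526.2, 7.3, 12.0], [616.3, 76.0, 12.0], [535.2, 77.5, 12.0], [625.9, 116.8, 12.0], [527.4, 118.6, 12.0]]
centres [[574.7, 6.6, 12.0], [575.8, 76.7, 12.0], [576.6, 117.7, 12.0]]
bar [[574.7, 2.0, 99.0], [575.6, 25.4, 99.0], [576.5, 48.8, 99.0]]
w4 bolts [[616.1, 75.9, 14.0], [535.7, 78.1, 14.0]] [575.9  77.   14. ]
```

Request:
send_rows --steps '[[[0,0.1,1,-0.018,0],[0,0,0.5,0,0],[0,0,0,0,0]]]'

```text
clock: 7.33
position: [577.0, 73.9, 61.1]
ee_rot: [-0.699, 0.715, 0.017, -0.015]
contact_force: [0.1, -1.0, -1.8]
gripper_width: 20.8
```

```bash
python3 g.py 574.3 75 52
```

```text
7.3333 [577.   73.9  61.1] yawY 178.74 z [-0.0453  0.0038 -0.999 ] F [ 0.1 -1.  -1.8] w 20.77190390837834
tool cm [-0.1   0.23  0.92]
```

Request:
send_rows --steps '[[[0,0.3,0.3,0,0],[0,0.05,0.3,0,0],[0,0,0.2,0,0]]]'

```text
clock: 7.58
position: [573.4, 74.3, 54.0]
ee_rot: [-0.699, 0.715, 0.017, -0.014]
contact_force: [0.2, 0.9, -0.9]
gripper_width: 20.1
```

```bash
python3 g.py 574.3 75 52
```

```text
7.5833 [573.4  74.3  54. ] yawY 178.77 z [-0.0427  0.0046 -0.9991] F [ 0.2  0.9 -0.9] w 20.134832162510726
tool cm [-0.07 -0.1   0.2 ]
```

Request:
send_rows --steps '[[[0,-0.08,0.2,0,0],[0,0,0.1,0,0]]]'

```text
clock: 7.75
position: [574.0, 74.3, 51.2]
ee_rot: [-0.7, 0.714, 0.016, -0.014]
contact_force: [-1.9, -0.5, 6.8]
gripper_width: 20.2
```

```bash
python3 g.py 574.3 75 52
```

```text
7.75 [574.   74.3  51.2] yawY 178.81 z [-0.0425  0.0043 -0.9991] F [-1.9 -0.5  6.8] w 20.248699237331053
tool cm [-0.07 -0.02 -0.08]
```

Contact on the rods at the predicted height (Fz up about 8 N). Releasing.

Request:
send_rows --steps '[[[0,0,0,0,0.35],[0,0,0,0,0.45],[0,0,0,0,0.5],[0,0,0,0,0.5],[0,0,0,0,0.5]]]'

```text
clock: 8.17
position: [575.6, 74.7, 52.2]
ee_rot: [-0.7, 0.714, 0.015, -0.012]
contact_force: [0.1, 0.1, -0.3]
gripper_width: 42.8
```

```bash
python3 g.py 574.3 75 52
python3 - <<'E'
from h import *
import pickle
S,D,w=grab("scene"),grab("side"),grab("wrist"); pickle.dump((S,D,w),open("v6.pkl","wb"))
cv2.imwrite("pics/p6.png",np.hstack([cv2.resize(S["im"][150:260,275:385],(380,380),interpolation=cv2.INTER_CUBIC),cv2.resize(w["im"],(420,380))]))
E
```

```text
8.1667 [575.6  74.7  52.2] yawY 178.84 z [-0.0392  0.005  -0.9992] F [ 0.1  0.1 -0.3] w 42.84715656711241
tool cm [-0.03  0.13  0.03]
```

View pics/p6.png

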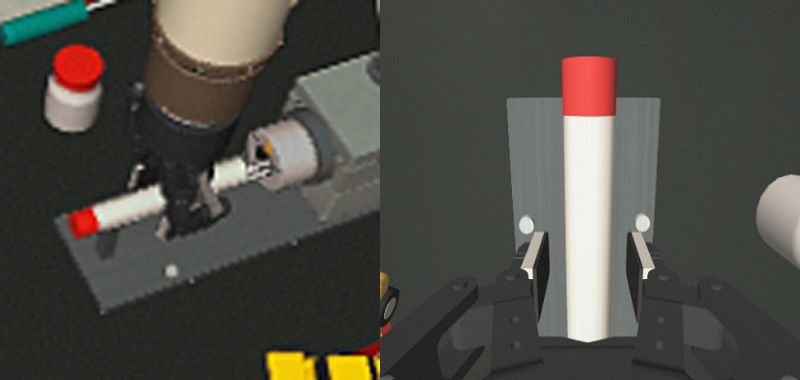

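The bar lies on the rods, released, with both pads clear of it. Checking alignment in the wrist image.

Run:
```python
from h import *
import pickle
S,D,w=pickle.load(open("v6.pkl","rb"))
h=cv2.cvtColor(w["im"],cv2.COLOR_BGR2HSV).astype(int)
L=[]
for y in range(130,300,10):
    r=np.nonzero((h[y,200:310,2]>150)&(h[y,200:310,1]<60))[0]+200
    # largest run
    g=np.split(r,np.nonzero(np.diff(r)>1)[0]+1); r=max(g,key=len); L.append([(r[0]+r[-1])/2,y])
B=on_plane(w,L,77); l=np.polyfit(B[:,1],B[:,0],1); print("bar x at y=77:",np.polyval(l,77),"yaw",90-np.degrees(np.arctan(l[0])), "resid",np.std(B[:,0]-np.polyval(l,B[:,1])))
k=lambda x,y:((x-380)*512/420,y*384/380)
P=on_plane(w,[k(527,225),k(642,222),k(507,98),k(660,98)],13);print("plate",P.round(1).tolist(),(P[0]+P[1])/2,(P[2]+P[3])/2)
print("red end y",on_plane(w,[k(589,58)],82), "paint",on_plane(w,[k(589,116)],86))
```

```text
bar x at y=77: 576.826023312732 yaw 88.59973216306126 resid 0.0674888212471787
plate [[616.0, 76.0, 13.0], [535.9, 76.8, 13.0], [623.3, 5.4, 13.0], [526.4, 7.2, 13.0]] [575.91840329  76.38604138  13.        ] [574.83248346   6.2914292   13.        ]
red end y [[574.71101542  -5.56662569  82.        ]] paint [[575.20726524  12.28375229  86.        ]]
```

Request:
send_rows --steps '[[[0,0,-2,0,0.5],[0,0,-3,0,0.5],[0,0,-1.5,0,0.5],[1,0,0,0,0.3],[3.5,0,0,0,0],[3.5,0,0,0,0],[3,0,0,0,0],[0,0,0,0,0],[0,0,0,0,0]]]'

```text
clock: 9.07
position: [573.5, -41.4, 115.0]
ee_rot: [-0.7, 0.713, 0.017, -0.015]
contact_force: [0.8, -0.0, 0.3]
gripper_width: -0.3
```

```bash
python3 g.py 574.5 -40 70
```

```text
9.0667 [573.5 -41.4 115. ] yawY 178.96 z [-0.0448  0.0039 -0.999 ] F [ 0.8 -0.   0.3] w -0.2771006700602576
tool cm [-0.13 -0.3   4.49]
```

Request:
send_rows --steps '[[[0,-0.2,1.6,0,0],[0,-0.1,1.6,0,0],[0,0,0.8,0,0],[0,0,0,0,0]]]'

```text
clock: 9.4
position: [573.6, -41.9, 71.8]
ee_rot: [-0.7, 0.714, 0.018, -0.015]
contact_force: [0.1, -0.5, -0.8]
gripper_width: -0.2
```

```bash
python3 g.py 574.5 -17 70
```

```text
9.4 [573.6 -41.9  71.8] yawY 178.88 z [-0.046   0.0042 -0.9989] F [ 0.1 -0.5 -0.8] w -0.2192140338350429
tool cm [-2.49 -0.05  0.19]
```

Request:
send_rows --steps '[[[-0.6,0,0.1,0,0],[-0.6,0,0,0,0],[-0.6,0,0,0,0],[-0.6,0,0,0,0],[-0.6,0,0,0,0],[-0.6,0,0,0,0]]]'

```text
clock: 9.9
position: [574.9, -1.4, 72.1]
ee_rot: [-0.701, 0.713, 0.017, -0.015]
contact_force: [-0.5, -0.7, 0.2]
gripper_width: -0.1
```

```bash
python3 g.py 575 3 70
```

```text
9.9 [574.9  -1.4  72.1] yawY 179.02 z [-0.0448  0.0037 -0.999 ] F [-0.5 -0.7  0.2] w -0.10490819091386896
tool cm [-0.44 -0.01  0.21]
```

Request:
send_rows --steps '[[[-0.5,0,0.1,0,0],[-0.5,0,0,0,0],[-0.5,0,0,0,0],[-0.5,0,0,0,0],[-0.5,0,0,0,0],[-0.5,0,0,0,0]]]'

```text
clock: 10.4
position: [575.6, 32.5, 72.1]
ee_rot: [-0.701, 0.713, 0.017, -0.014]
contact_force: [0.3, -0.4, -0.7]
gripper_width: 0.3
```

```bash
python3 g.py 576 43 70
python3 - <<'E'
from h import *
S,w=grab("scene"),grab("wrist")
cv2.imwrite("pics/p7.png",np.hstack([cv2.resize(S["im"][150:260,275:385],(380,380),interpolation=cv2.INTER_CUBIC),cv2.resize(w["im"],(420,380))]))
E
```

```text
10.4 [575.6  32.5  72.1] yawY 179.09 z [-0.0435  0.0036 -0.999 ] F [ 0.3 -0.4 -0.7] w 0.3176437709287224
tool cm [-1.05 -0.04  0.21]
```

View pics/p7.png

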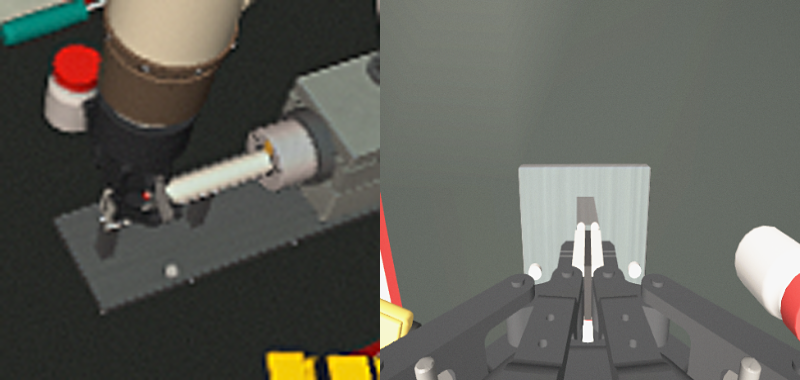

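The nose is entering the mouth cleanly and the pusher sits behind the red end. Carrying on.

Request:
send_rows --steps '[[[-0.5,0,0.1,0,0],[-0.5,0,0,0,0],[-0.5,0,0,0,0],[-0.5,0,0,0,0],[-0.5,0,0,0,0],[-0.5,0,0,0,0],[-0.5,0,0,0,0],[-0.5,0,0,0,0],[-0.5,0,0,0,0],[-0.5,0,0,0,0]]]'

```text
clock: 11.33
position: [576.8, 86.8, 71.4]
ee_rot: [-0.701, 0.713, 0.016, -0.014]
contact_force: [0.1, -1.1, -0.2]
gripper_width: 0.3
```

```bash
python3 g.py 576.8 113 70
```

```text
11.3333 [576.8  86.8  71.4] yawY 179.06 z [-0.0429  0.0033 -0.9991] F [ 0.1 -1.1 -0.2] w 0.2946046374574752
tool cm [-2.62  0.03  0.15]
```

Request:
send_rows --steps '[[[-0.4,0,0,0,0],[-0.4,0,0,0,0],[-0.4,0,0,0,0],[-0.3,0,0,0,0],[-0.2,0,0,0,0],[-0.2,0,0,0,0]]]'

```text
clock: 11.83
position: [577.1, 108.7, 71.4]
ee_rot: [-0.701, 0.712, 0.016, -0.014]
contact_force: [-0.6, -0.9, -0.2]
gripper_width: 0.0
```

Request:
send_rows --steps '[[[-0.2,0,0,0,0],[-0.2,0,0,0,0],[-0.2,0,0,0,0]]]'

```text
clock: 12.08
position: [577.2, 115.1, 71.4]
ee_rot: [-0.701, 0.713, 0.016, -0.014]
contact_force: [0.5, -0.7, 0.4]
gripper_width: 0.3
```

Request:
send_rows --steps '[[[-0.2,0,0,0,0],[-0.2,0,0,0,0]]]'

```text
clock: 12.25
position: [576.5, 115.7, 71.6]
ee_rot: [-0.701, 0.712, 0.015, -0.018]
contact_force: [1.8, -10.6, 2.5]
gripper_width: 0.2
```

Request:
send_rows --steps '[[[-0.2,0,0,0,0],[-0.2,0,0,0,0]]]'

```text
clock: 12.42
position: [576.2, 115.6, 71.8]
ee_rot: [-0.701, 0.713, 0.014, -0.021]
contact_force: [2.0, -7.6, 0.3]
gripper_width: 0.0
```

Request:
send_rows --steps '[[[-0.5,0,0,0,0],[-0.5,0,0,0,0],[-0.5,0,0,0,0]]]'

```text
clock: 12.67
position: [573.9, 115.6, 72.5]
ee_rot: [-0.701, 0.713, 0.01, -0.034]
contact_force: [5.0, -16.8, 0.1]
gripper_width: 0.1
```

Firm stop at TCP y=115.6 with −17 N, so the bar is home. Backing off, rising, then checking the protrusion and locating the lever.

Request:
send_rows --steps '[[[0.5,0,0,0,0],[2,0,0,0,0],[3,0,0,0,0],[3,0,-1,0,0],[0,0,-3.5,0,0],[0,0,-3.5,0,0],[0,0,-3.5,0,0],[0,0,0,0,0]]]'

```text
clock: 13.33
position: [578.4, 29.3, 191.6]
ee_rot: [-0.699, 0.714, 0.012, -0.037]
contact_force: [0.6, -0.7, 1.3]
gripper_width: -0.1
```

```bash
python3 g.py 500 150 200
python3 - <<'E'
from h import *
import pickle
S,D,w=grab("scene"),grab("side"),grab("wrist"); pickle.dump((S,D,w),open("v8.pkl","wb"))
cv2.imwrite("pics/p8.png",np.hstack([cv2.resize(S["im"][110:240,295:425],(400,400),interpolation=cv2.INTER_CUBIC),cv2.resize(D["im"][200:330,140:270],(400,400),interpolation=cv2.INTER_CUBIC)]))
E
```

```text
13.3333 [578.4  29.3 191.6] yawY 178.75 z [-0.0696 -0.034  -0.997 ] F [ 0.6 -0.7  1.3] w -0.11434683170277857
tool cm [-11.88   8.14  -0.7 ]
```

View pics/p8.png

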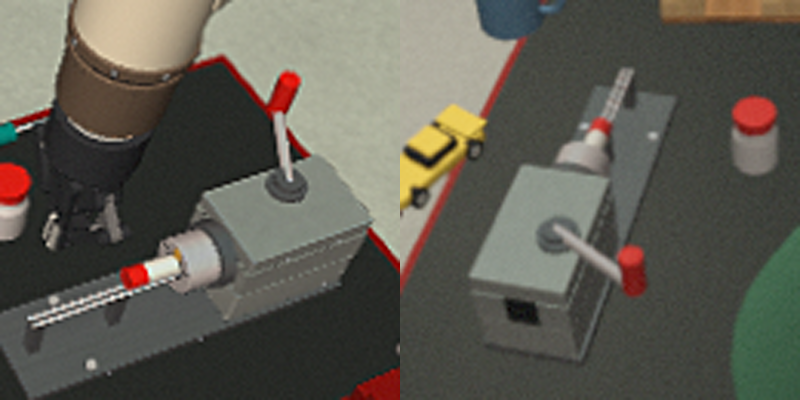

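The bar is in the bore with the red end and a little white showing (scene crop (125–180, 270)). The knob is at (285,92) and the pivot boss at (287,183) in that crop; in the side crop they are at (232,270) and (157,235).

Run:
```python
from h import *
import pickle
S,D,w=pickle.load(open("v8.pkl","rb")); f=400/130
a=lambda x,y:(295+x/f,110+y/f); b=lambda x,y:(140+x/f,200+y/f)
def redm(v,c,r):
    h=cv2.cvtColor(v["im"],cv2.COLOR_BGR2HSV); m=((h[...,0]<8)|(h[...,0]>172))&(h[...,1]>130)&(h[...,2]>80)
    n,L,s,ce=cv2.connectedComponentsWithStats(m.astype(np.uint8),connectivity=4)
    k=min(range(1,n),key=lambda i:np.hypot(*(ce[i]-c)) if s[i,4]>8 else 1e9); return np.argwhere(L==k)[:,::-1].astype(float)
for nm,v,c in(("scene",S,a(137,275)),("side",D,b(199,130))):
    p=redm(v,c,0); P=on_plane(v,p,80); print(nm,"red bar y range",len(p),P.min(0).round(1),P.max(0).round(1),P.mean(0).round(1))
ks,kd=redm(S,a(285,92),0),redm(D,b(232,270),0); print(ks.mean(0),kd.mean(0),len(ks),len(kd))
K,e=tri(S,ks.mean(0),D,kd.mean(0)); print("knob",K.round(1),e)
p,e2=tri(S,a(287,183),D,b(157,235)); print("pivot",p.round(1),e2); d=K-p; print("r",np.hypot(*d[:2]),"ang",np.degrees(np.arctan2(d[1],d[0])))
```

```text
scene red bar y range 61 [565.5 118.5  80. ] [589.  146.8  80. ] [577.2 132.4  80. ]
side red bar y range 23 [563.6 121.2  80. ] [582.9 141.9  80. ] [573.4 131.4  80. ]
[380.18518519 137.9691358 ] [215.20512821 287.48717949] 162 117
knob [468.3 345.7 142.1] 19.822584002237242
pivot [560.6 308.9 117. ] 0.6741957368026587
r 99.3026295053556 ang 158.27735706561293
```

Red band centre at y≈132 against the 133 expected when home, so the bar is home. Knob is at about (477,354,145), pivot about (561,309), angle about 152°. Moving over to the knob's far side.

Request:
send_rows --steps '[[[-2,0.5,-1,0,0],[-3.7,0.85,-0.5,0,0],[-3.7,0.85,0,0,0],[-3.7,0.85,0,0,0],[-3.7,0.85,0,0,0],[-3.7,0.85,0,0,0],[-3.7,0.85,0,0,0],[-3.7,0.85,0,0,0],[-3.7,0.85,0,0,0],[-3,0.5,0,0,0]]]'

```text
clock: 14.32
position: [493.6, 385.0, 174.0]
ee_rot: [-0.694, 0.717, 0.022, -0.057]
contact_force: [0.8, 0.6, 0.7]
gripper_width: -0.0
```

```bash
python3 g.py 500 396 138
python3 - <<'E'
from h import *
import pickle
w=grab("wrist"); pickle.dump(w,open("w9.pkl","wb")); cv2.imwrite("pics/w9.png",w["im"])
E
```

```text
14.3167 [493.6 385.  174. ] yawY 177.94 z [-0.1127 -0.0484 -0.9924] F [0.8 0.6 0.7] w -0.022690102761256065
tool cm [-1.31 -0.99  3.45]
```

```bash
python3 - <<'E'
from h import *
import pickle
w=pickle.load(open("w9.pkl","rb")); h=cv2.cvtColor(w["im"],cv2.COLOR_BGR2HSV); m=((h[...,0]<8)|(h[...,0]>172))&(h[...,1]>130)&(h[...,2]>80)
n,L,s,ce=cv2.connectedComponentsWithStats(m.astype(np.uint8))
for i in range(1,n):
    if s[i,4]>80:
        q=np.argwhere(L==i)[:,::-1]; P=by_depth(w,q); P=P[w["d"][q[:,1],q[:,0]]>0]
        top=P[P[:,2]>np.percentile(P[:,2],90)-6]
        print(s[i],ce[i].round(0),"med",np.median(P,0).round(1),"zmax",np.percentile(P[:,2],95).round(1),"top",top.mean(0).round(1),top.min(0).round(1),top.max(0).round(1))
E
python3 g.py
```

```text
[ 269    0  170  244 3262] [395. 161.] med [2.985e+02 4.025e+02 1.000e-01] zmax 1.3 top [3.294e+02 3.728e+02 1.000e-01] [289.4 217.   -2.5] [459.9 449.1   2.5]
[ 255  150   56   54 2100] [283. 176.] med [477.5 351.9 167. ] zmax 168.3 top [476.2 353.2 167.1] [464.9 343.2 162.2] [486.4 364.5 169.7]
[   0  238  237   24 2151] [115. 250.] med [6.112e+02 4.440e+02 2.000e-01] zmax 1.4 top [6.111e+02 4.440e+02 3.000e-01] [493.1 377.5  -2.6] [723.9 449.8 180.7]
14.3667 [493.  389.6 172.6] yawY 178.17 z [-0.1121 -0.0474 -0.9926] F [1.6 3.1 0.9] w -0.022623931547216064
```

Knob top measured by the wrist camera at (476,354,167), matching the triangulation. Descending on its +y side.

Request:
send_rows --steps '[[[-0.9,-0.8,0,0,0],[0,0,1.3,0,0],[0,0,1.3,0,0],[0,0,0.3,0,0],[0,0,0,0,0]]]'

```text
clock: 14.78
position: [492.2, 400.4, 131.3]
ee_rot: [-0.698, 0.713, 0.022, -0.064]
contact_force: [-0.2, 0.5, 0.1]
gripper_width: -0.0
```

```bash
python3 g.py 484 372 140
```

```text
14.7833 [492.2 400.4 131.3] yawY 178.58 z [-0.1228 -0.0584 -0.9907] F [-0.2  0.5  0.1] w -0.01920746646964888
tool cm [ 2.9   0.85 -0.6 ]
```

Request:
send_rows --steps '[[[1,0.2,-0.6,0,0],[1,0.5,0,0,0],[1,0.5,0,0,0],[1,0.3,0,0,0],[1,0.2,0,0,0]]]'

```text
clock: 15.2
position: [475.3, 351.3, 142.1]
ee_rot: [-0.698, 0.713, 0.024, -0.061]
contact_force: [0.5, 4.1, -1.8]
gripper_width: -0.1
```

```bash
python3 g.py 462 334 140
```

```text
15.2 [475.3 351.3 142.1] yawY 178.61 z [-0.1206 -0.0516 -0.9914] F [ 0.5  4.1 -1.8] w -0.07825241240987103
tool cm [1.74 1.25 0.46]
```

Contact at about 4 N. The lever is moving, so I follow the arc.

Request:
send_rows --steps '[[[0.9,0.6,0.2,0,0],[0.9,0.5,0,0,0],[1,0.2,0,0,0],[1,0,0,0,0],[1,-0.1,0,0,0]]]'

```text
clock: 15.62
position: [464.2, 301.9, 147.8]
ee_rot: [-0.699, 0.713, 0.024, -0.054]
contact_force: [2.4, 5.3, -2.5]
gripper_width: 0.1
```

```bash
python3 g.py 463 284 140
cat > k.py <<'E'
from h import *
def knob(n):
    v=grab(n); h=cv2.cvtColor(v["im"],cv2.COLOR_BGR2HSV); m=((h[...,0]<8)|(h[...,0]>172))&(h[...,1]>130)&(h[...,2]>70)
    q=np.argwhere(m)[:,::-1]; P=by_depth(v,q); P=P[(v["d"][q[:,1],q[:,0]]>0)&(P[:,2]>120)&(P[:,2]<175)&(P[:,0]>420)&(P[:,0]<600)&(P[:,1]>200)&(P[:,1]<400)]
    if len(P)>4:
        c=np.median(P,0); d=c-[560.6,308.9,0]; print(n,len(P),c.round(1),"ang",np.degrees(np.arctan2(d[1],d[0]))%360,"r",np.hypot(*d[:2]))
for n in("scene","side","wrist"): knob(n)
E
python3 k.py
```

```text
15.6167 [464.2 301.9 147.8] yawY 178.7 z [-0.1104 -0.0402 -0.9931] F [ 2.4  5.3 -2.5] w 0.14319149003656614
tool cm [ 1.75 -0.01  0.86]
scene 95 [471.3 274.6 153.1] ang 200.98968839356468 r 95.62741912450326
side 7 [455.5 286.5 134.8] ang 192.02093747338787 r 107.47211196055889
wrist 2919 [468.1 274.1 167. ] ang 200.64379126927543 r 98.79970233219356
```

Request:
send_rows --steps '[[[0.8,-0.3,0.4,0,0],[0.8,-0.4,0.2,0,0],[0.8,-0.5,0,0,0],[0.7,-0.6,0,0,0],[0.4,-0.4,0,0,0]]]'

```text
clock: 16.18
position: [485.1, 274.2, 143.0]
ee_rot: [-0.699, 0.713, 0.03, -0.047]
contact_force: [-4.7, 13.2, 2.5]
gripper_width: 0.4
```

```bash
python3 g.py; python3 k.py
```

```text
16.1833 [485.1 274.2 143. ] yawY 178.73 z [-0.1087 -0.0225 -0.9938] F [-4.7 13.2  2.5] w 0.3548541578279919
scene 99 [485.  247.9 154.3] ang 218.86122934040546 r 97.15031443106545
side 40 [472.1 263.  142.4] ang 207.43450260000958 r 99.67907645614622
wrist 3342 [480.6 248.6 166.9] ang 217.01157342186676 r 100.2110390618147
```

Request:
send_rows --steps '[[[0.7,-0.4,0,0,0],[0.7,-0.4,0,0,0]]]'

```text
clock: 16.5
position: [496.0, 268.8, 144.0]
ee_rot: [-0.7, 0.712, 0.032, -0.038]
contact_force: [-0.8, 10.5, 0.3]
gripper_width: 0.1
```

```bash
python3 g.py; python3 k.py
```

```text
16.5 [496.  268.8 144. ] yawY 178.97 z [-0.0983 -0.0081 -0.9951] F [-0.8 10.5  0.3] w 0.10334057693165065
scene 98 [484.6 247.4 154. ] ang 219.00779175842794 r 97.78498937015809
side 82 [473.9 263.  149.9] ang 207.89555709997708 r 98.04345431524914
wrist 3447 [481.2 247.9 166.6] ang 217.52386728000667 r 100.0824652698595
```

About 9 N tangential on the knob and no more motion, so the lever is at its end stop. Retreating and checking.

Request:
send_rows --steps '[[[-1,0,0,0,0],[-2,0,0,0,0],[-1.5,0,-1,0,0],[0,0,-3,0,0],[0,0,-3,0,0],[0,0,-3,0,0],[0,3,-1,0,0],[0,3,0,0,0],[0,3,0,0,0],[0,0,0,0,0]]]'

```text
clock: 17.48
position: [415.7, 309.1, 261.1]
ee_rot: [-0.697, 0.714, 0.026, -0.06]
contact_force: [-0.4, -1.3, -0.0]
gripper_width: -0.3
```

```bash
python3 g.py; python3 k.py
python3 - <<'E'
from h import *
import pickle
S,D=grab("scene"),grab("side"); S8,D8,_=pickle.load(open("v8.pkl","rb")); V=pickle.load(open("v0.pkl","rb"))
f=400/130
for nm,v,v8,c in(("scene",S,S8,(295+137/f,110+275/f)),("side",D,D8,(140+199/f,200+130/f))):
  for q in(v8,v):
    h=cv2.cvtColor(q["im"],cv2.COLOR_BGR2HSV); m=((h[...,0]<8)|(h[...,0]>172))&(h[...,1]>130)&(h[...,2]>80)
    n,L,s,ce=cv2.connectedComponentsWithStats(m.astype(np.uint8),connectivity=4)
    k=min(range(1,n),key=lambda i:np.hypot(*(ce[i]-c)) if s[i,4]>8 else 1e9); p=np.argwhere(L==k)[:,::-1].astype(float); print(nm,"red px",ce[k].round(2),s[k,4],"->",on_plane(q,p,80).mean(0).round(1))
# lever arm knob in closed state, triangulated by colour near expectation
def kb(v,P):
    u=project(v,P)[0]; h=cv2.cvtColor(v["im"],cv2.COLOR_BGR2HSV); m=((h[...,0]<8)|(h[...,0]>172))&(h[...,1]>130)&(h[...,2]>80)
    n,L,s,ce=cv2.connectedComponentsWithStats(m.astype(np.uint8),connectivity=4); k=min(range(1,n),key=lambda i:np.hypot(*(ce[i]-u)) if s[i,4]>25 else 1e9); return ce[k],s[k,4]
a,b=kb(S,[485,246,147]),kb(D,[485,246,147]); K,e=tri(S,a[0],D,b[0]); d=K-[560.6,308.9,0]; print("knob",a,b,K.round(1),e,"ang",np.degrees(np.arctan2(d[1],d[0]))%360)
E
```

```text
17.4833 [415.7 309.1 261.1] yawY 178.48 z [-0.1221 -0.0459 -0.9915] F [-0.4 -1.3 -0. ] w -0.26039310052707254
scene 100 [484.7 247.8 154.6] ang 218.84823102015955 r 97.44985369542765
side 98 [475.8 261.9 157. ] ang 209.01265187984646 r 96.94487574806526
wrist 960 [476.5 252.3 167. ] ang 213.93132390817559 r 101.31956379566715
scene red px [338.21 199.21] 61 -> [577.2 132.4  80. ]
scene red px [338.26 199.31] 61 -> [577.6 132.3  80. ]
side red px [205.22 240.35] 23 -> [573.4 131.4  80. ]
side red px [205.08 240.33] 24 -> [573.8 131.4  80. ]
knob (array([360.01886792, 149.54716981]), np.int32(106)) (array([223.13461538, 258.44230769]), np.int32(104)) [479.  252.5 145.7] 0.29076393901842407 ang 214.62737101392912
```

Cross-check: the knob chord puts the lever at about 1.08–1.14 rad, uncomfortably near the 1.05 limit. There is time, so one more firmer push, squarely along the tangent.

```bash
python3 g.py 453 290 143
```

```text
17.7333 [419.5 309.9 259. ] yawY 178.31 z [-0.1219 -0.046  -0.9915] F [ 0.7 -0.  -0.5] w -0.17857954466431636
tool cm [ 1.34 -4.79 11.18]
```

Request:
send_rows --steps '[[[0.5,-2.2,1,0,0],[0.5,-2.2,1.5,0,0],[0,0,2.5,0,0],[0,0,2.5,0,0],[0,0,2,0,0],[0,0,0,0,0]]]'

```text
clock: 18.23
position: [458.4, 291.7, 153.2]
ee_rot: [-0.694, 0.717, 0.025, -0.062]
contact_force: [-0.4, 0.3, -0.5]
gripper_width: -0.1
```

```bash
python3 g.py 455 285 143
```

```text
18.2333 [458.4 291.7 153.2] yawY 177.95 z [-0.1239 -0.0506 -0.991 ] F [-0.4  0.3 -0.5] w -0.08188510654540117
tool cm [0.62 0.19 1.09]
```

Request:
send_rows --steps '[[[0.3,0,0.9,0,0],[0.6,-0.5,0,0,0],[0.6,-0.5,0,0,0],[0.6,-0.5,0,0,0]]]'

```text
clock: 18.57
position: [470.4, 273.2, 142.5]
ee_rot: [-0.693, 0.718, 0.03, -0.062]
contact_force: [-34.1, 35.6, 8.8]
gripper_width: 0.1
```

Request:
send_rows --steps '[[[0.8,-0.6,0,0,0],[0.9,-0.7,0,0,0],[0.9,-0.7,0,0,0]]]'

```text
clock: 18.82
position: [473.4, 274.9, 143.1]
ee_rot: [-0.691, 0.719, 0.058, -0.049]
contact_force: [-12.0, 28.1, -4.5]
gripper_width: 0.2
```

```bash
python3 g.py; python3 k.py
```

```text
18.8167 [473.4 274.9 143.1] yawY 177.81 z [-0.1512  0.0148 -0.9884] F [-12.   28.1  -4.5] w 0.23958852786310836
scene 100 [485.5 247.3 153. ] ang 219.33607195982387 r 97.11266099970528
wrist 3513 [480.2 247.9 166.9] ang 217.18989493596348 r 100.95115452966847
```

Even 30–49 N no longer moves the knob, so this is the hard end stop. Retreating clear.

Request:
send_rows --steps '[[[-0.8,0.6,0,0,0],[-2,1,0,0,0],[-1.5,1,-1,0,0],[0,0,-3,0,0],[0,0,-3,0,0],[0,0,-3,0,0],[0,2,-1,0,0],[0,2,0,0,0],[0,0,0,0,0],[0,0,0,0,0]]]'

```text
clock: 19.8
position: [432.0, 324.1, 282.1]
ee_rot: [-0.693, 0.718, 0.058, -0.034]
contact_force: [0.6, -0.2, -0.3]
gripper_width: -0.1
```

```bash
python3 g.py; python3 k.py
python3 - <<'E'
from h import *
S=grab("scene"); h=cv2.cvtColor(S["im"],cv2.COLOR_BGR2HSV); m=((h[...,0]<8)|(h[...,0]>172))&(h[...,1]>130)&(h[...,2]>80)
n,L,s,ce=cv2.connectedComponentsWithStats(m.astype(np.uint8),connectivity=4)
k=min(range(1,n),key=lambda i:np.hypot(*(ce[i]-[338.2,199.2])) if s[i,4]>8 else 1e9); print(ce[k],s[k,4])
if np.hypot(*(ce[k]-[338.2,199.2]))<1.5: job.job_done(); print("handed in",arm.read_state()["clock"])
E
```

```text
19.8 [432.  324.1 282.1] yawY 178.1 z [-0.1304  0.036  -0.9908] F [ 0.6 -0.2 -0.3] w -0.11149223528442723
scene 101 [484.8 247.8 154.3] ang 218.8645851880777 r 97.40746830709509
side 97 [475.7 261.9 157. ] ang 208.96349413538235 r 97.0686362771588
wrist 810 [477.7 252.2 167.3] ang 214.34103815117996 r 100.45641027854741
[338.26229508 199.31147541] 61
the job is handed in; nothing more can be done
the job is handed in; nothing more can be done
```

I took the aluminium bar from the rack's middle slot and laid it on the feed rods, plain end towards the collet. After letting go, I pushed it home from its red end with the fingers shut, then swung the lever over until it stopped. The job was handed in at about 20 s; no verdict was reported.

**Bar:**
- **On the rods:** it lay about 1 mm and 0.5° off the bore line, clear of both fingers.
- **Home:** it stopped firmly under 17 N. The red band's centre was at y ≈ 132 mm, against about 133 mm expected when home, and it did not move while the lever closed.

**Lever:** these checks disagreed somewhat. The knob's measured travel works out at about 1.08–1.14 rad, below the nominal 1.2 but above the 1.05 needed. A second push of 30–49 N did not move it further, so I take it to be at the end stop.

**First grasp:** it closed too high on the bar, so I reopened and gripped lower before lifting.

**At hand-in:** the arm stood clear with no contact force. I did not measure the other bars, mug, jar and car again at the end. I knew of no contact with any of them.

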